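# Set the tab-locked knob of a warming plate to its preset stop and start it

## Robot

A 6-joint arm with a two-finger parallel gripper is mounted at the origin on a cart in front of the work surface, level with it; the furniture and walls round the work are solid. World frame = base frame: x ahead of the robot, y to its left, z up, the work surface at z = 0. Lengths are in m, angles in rad, forces in N, time in s.
With the tool pointing down it reaches from about 0.35 to 0.775 m from the base axis. Payload 5.5 kg.
Tool frame: the origin (TCP) lies midway between the tips of the shut fingers; the grasp point (between the pads) lies grasp_offset behind it (grasp_offset is the distance from the TCP to the grasp point, in m); z points along the fingers, y is the line along which they close (so a half turn about z gives the same grasp; the last joint's range is limited). The gripper opens to 85 mm and grips with 20 to 120 N. Pads are 22 mm wide; open, the fingers measure 114 mm over their backs; the gripper's body (76 mm by 85 mm) begins 54 mm behind the grasp point. The pads swing forward as they close: fully open they stand 13 mm farther back than shut.
Start: joints at [1.067, 0.313, 0.046, 1.304, 0, 1.431], TCP at [0.205, 0.537, 0.231] pointing down, gripper open.
Joint ranges: [-2.76, 2.76], [-0.86, 1.69], [-1.03, 1.26], [-2.2, 2.34], [-1.47, 1.5], [-3.14, 3.14]. Speed limits (rad/s): [2.57, 2.57, 3.14, 3.14, 3.14, 3.14].

## Interface

Orientations are given as a unit quaternion [w, x, y, z].
In Python, from workcell import * gives the robot as it stands.
- The arm moves only by the tool step_arm, never from a script. Its argument "deltas" is a list of rows, each a list of 7 numbers: the shift along the world's x, y, z in mm, then the turn, a rotation vector about the world's x, y, z in degrees, then the gripper's target within -1 to 1 (fully open at 1, half-way at 0, shut at -1). A call has 1 to 5 rows; each row shifts and turns the commanded pose from where the row before left it; what a row does not reach is not made up. A row lasts 1/10 s, in which the tool goes at most 50 mm and 8.59 degrees, less where a joint would pass 70% of its speed; a pose out of reach is approached as far as the arm can. A call is refused whole if a number of a shift passes 50 or a number of a turn 8.59, either way. A call with a gripper value outside its range is refused whole. The fingers move at their own pace and stop on an object; "newtons" is the grip in N (left out, the last holds). Time passes only in rows, so rows that do not move let the fingers close. It gives the time, the measured TCP pose, the force, the opening and the grip force at its end, in the units of the state.
- get_state(): the state, without advancing time (a new reading comes with each control period).
- read_camera(name): name is "scene" or "side" or "wrist"; returns a dict with "image" (384x512x3 uint8, red, green, blue), "z_map" (384x512 float32, m along the optical axis (not along the pixel's ray), 0 where there is no reading), "K" (3x3 intrinsics, pixels), "world_from_camera" (4x4, takes a point from camera to world coordinates). Camera axes: x right, y down, z forward; pixel columns grow to the right and rows downward; lengths in m; the calibration is good to about 2 mm. A picture is of the moment at which its call begins.
- hand_in(): hands the job in; it is judged then, once.
The state is a dict: "clock": time; "joint_pos": joint angles; "qvel": joint speeds; "tau": joint torques, N m; "tcp_pos": TCP position; "orientation": TCP orientation; "wrist_force": force on the tool from outside, world axes, zero at the start; "ft_torque": the same for the moment, N m; "finger_gap": finger opening in m; "grip_force": force on a finger pad.
Only numpy, scipy, OpenCV 4.12 (cv2) and the standard library are available. Lean on these libraries where they do the work, as an engineer would, in place of code of your own. Each camera call takes 0.05 s, during which the arm holds its last target. There are 200 camera calls.

## Task

Switch on the warming plate: pinch both orange tabs of its black knob together lightly, just enough to free it, turn it clockwise until you feel it meet the preset stop, and do not force it against the lock or the stop. Let go there so that both tabs spring fully back out and lock the knob, then push the green start button fully in and leave it. Do not disturb the glass dish or the jars.

Things in the scene. Friction and masses are not known exactly. Their poses are not given: they have to be found in the camera images.
- warmer: The warming plate, fixed: a low white and steel box 180 (its x, depth) x 320 (its y, width) x 45 mm high; black round heating plate on its left half, controls on its right. Origin: centre of the underside; x points to the back, y left, z up. The knob's upright axis is at (-35, -105) mm, the start button at (-63, -10) mm. The deck is 45 mm above the origin.
- collar: Flat aluminium ring, outer diameter 82 mm, 7 mm high, fixed on the deck round the knob's foot; origin on the knob's axis at deck height. Hidden inside are the start lock and the preset stop, which bear on the knob's two pawls 21 to 27 mm from the axis. Resting lightly on the stop is fine; forcing the knob (over 30 N summed over the pawls, about 0.65 N m) breaks it.
- knob_cap: Black cap of the knob, 44 mm diameter, 10 to 51 mm above the deck, over a black skirt of 68 mm diameter with its top 10.5 mm above the deck. It turns with the dial. Origin on the axis at deck height, z up; a white line on top points to its +x; the orange tabs stand out on its +y and -y sides. A squeeze over 120 N summed over both fingers breaks it.
- knob_grip (a point): Point on the knob's axis 35 mm above the deck (80 mm above the worktop), midway between the two tabs: the place to grip, fingers closing along the knob_cap's y. Its axes are those of knob_cap.
- dial (a joint): Turn of the knob in rad: about 0 at the start (0.05 free play), growing clockwise from above. Spring and friction ask 0.05 to 0.13 N m. The stop lies somewhere in 0.85 to 1.3, not known: feel it; there the moment jumps by 0.1 N m and then rises 10 N m per rad. The tabs spring fully out and lock only within the last 0.07 rad before the stop; elsewhere they stay 4 mm in.
- tab_left (a joint): Inward travel in m of the orange tab on the knob_cap's +y side: 0 fully out, 0.006 fully in. Spring: about 4 N at 0, 7 N fully in. From 0.0045 inwards (both tabs) the knob is free to turn. The knob locks at the stop when both are out again.
- tab_right (a joint): The same for the orange tab on the knob_cap's -y side.
- tab_left_face (a point): Centre of the outer face of the +y tab; the face is 18 mm wide and 24 mm high (23 to 47 mm above the deck). 60 mm across both faces when out, 48 mm when both are fully in.
- tab_right_face (a point): Centre of the outer face of the -y tab.
- start_top (a point): Centre of the top of the round green start button, diameter 20 mm, 13 mm above the deck, in a black housing of 36 mm diameter that stands 3 mm above the deck.
- start (a joint): Downward travel in m of the start button: 0 out, 0.006 fully in. It springs back. 5 N push it fully in.
- dish: Clear glass dish with two ears, 142 x 172 x 48 mm, standing on the heating plate; origin: centre of the underside. Not to be disturbed.
- jar_red: Spice jar with a red lid, 45 mm diameter, 108 mm high, on the worktop to the right of the warming plate; origin: centre of the underside. Not to be disturbed.
- jar_green: Spice jar with a green lid, 41 mm diameter, 108 mm high, on the worktop to the right of the warming plate, origin: centre of the underside. Not to be disturbed.
- jam: Jam jar with a green lid, 64 mm diameter, 99 mm high, on the worktop to the left of the warming plate; origin: centre of the underside. Not to be disturbed.

How it is judged:
By the outcome, as a careful person would: the job done as asked, in the order asked, and still so for the second after the job is handed in, with the robot touching nothing.
It also fails if it takes over 64 s, if anything falls off the work surface, if the arm or the gripper's body presses on something with over 40 N, if the wrist force passes 120 N, or if a joint passes its speed limit or range.

## Working session

There is one attempt and no reset: what is moved stays moved. The work goes in short steps, Python scripts to look and compute and a tool call to move; the robot and the scene stay as the last step left them, time stands still between calls to the robot, and variables do not carry over. Pictures are saved under pics/ and viewed, at most 10 in all, crops included, and the job is handed in when it is done.

Besides the shell and the picture viewer there is one more tool, called after ">>>" as a command line: name --pt "numbers of a row" for each row, then --argument value for the rest. step_arm: Moves the arm, as the interface text tells. Its arguments: {"type":"object","properties":{"deltas":{"type":"array","items":{"type":"array","items":{"type":"number"}}},"newtons":{"type":"number"}},"required":["deltas"]}

```bash
mkdir -p pics; cat > h.py <<'E'
from workcell import *
import numpy as np, cv2
def ray(c,u,v):
    d=np.linalg.inv(c["K"])@[u,v,1]; T=np.array(c["world_from_camera"]); return T[:3,3],T[:3,:3]@d
def onz(c,u,v,z):
    o,d=ray(c,u,v); return o+d*(z-o[2])/d[2]
def cloud(c):
    h,w=c["z_map"].shape; v,u=np.mgrid[:h,:w]
    p=np.stack([u,v,np.ones_like(u)],-1)@np.linalg.inv(c["K"]).T*c["z_map"][...,None]
    T=np.array(c["world_from_camera"]); return p@T[:3,:3].T+T[:3,3]
def save(c,n): cv2.imwrite("pics/"+n,c["image"][...,::-1])
E
python3 - <<'E'
from h import *
s=get_state(); print({k:np.round(v,3) for k,v in s.items() if not isinstance(v,str)}); 
ims=[]
for n in("scene","side","wrist"):
    c=read_camera(n); ims.append(c["image"]); np.savez("/tmp/"+n,**{k:c[k] for k in c}); print(n,np.round(c["world_from_camera"],2).tolist())
cv2.imwrite("pics/a.png",cv2.resize(np.vstack([np.hstack(ims[:2]),np.hstack([ims[2],ims[2]*0])]),(800,600))[...,::-1])
try:
    import workcell; print([x for x in dir(workcell) if 'grasp' in x.lower()], grasp_offset)
except Exception as e: print(e)
E
```

```text
{'clock': np.float64(0.0), 'joint_pos': array([1.067, 0.314, 0.045, 1.304, 0.   , 1.431]), 'qvel': array([ 0.002,  0.   ,  0.   , -0.001,  0.   ,  0.001]), 'tau': array([-1.0000e-03, -4.8063e+01,  2.9853e+01,  2.0000e-02, -0.0000e+00,
        0.0000e+00]), 'tcp_pos': array([0.204, 0.537, 0.23 ]), 'orientation': array([-0.   ,  0.181,  0.984, -0.001]), 'wrist_force': array([-0.086,  0.144, -0.014]), 'ft_torque': array([-0.031,  0.032, -0.003]), 'grip_force': np.float64(0.0), 'finger_gap': np.float64(0.086)}
scene [[0.66, -0.55, 0.5, -0.01], [-0.75, -0.48, 0.46, -0.46], [-0.01, -0.68, -0.73, 0.9], [0.0, 0.0, 0.0, 1.0]]
side [[1.0, -0.01, -0.0, 0.53], [-0.01, -0.67, 0.74, -0.56], [-0.01, -0.74, -0.67, 0.65], [0.0, 0.0, 0.0, 1.0]]
wrist [[0.36, 0.89, 0.28, 0.13], [0.93, -0.34, -0.11, 0.56], [-0.0, 0.3, -0.95, 0.37], [0.0, 0.0, 0.0, 1.0]]
['grasp_offset'] 0.0187
```

View pics/a.png

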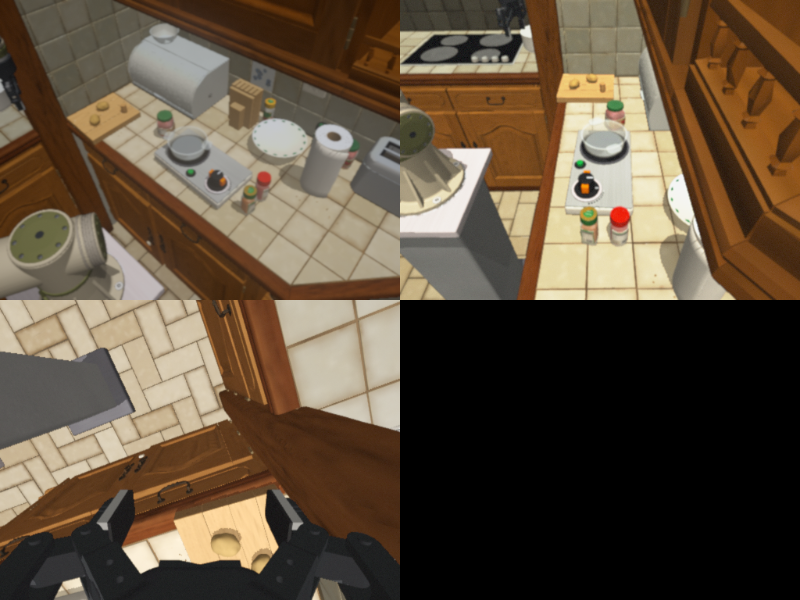

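The picture shows the warmer in both fixed views. In full-size pixels, the knob is near (278,232) in scene and (239,241) in side. The green start button is near (243,222) and (230,210). The jars stand right of the plate, with a wall cabinet overhead behind it.

```bash
python3 - <<'E'
from h import *
for n,box in(("scene",(180,150,360,280)),("side",(200,100,320,320))):
    c=dict(np.load(f"/tmp/{n}.npz")); P=cloud(c); hsv=cv2.cvtColor(c["image"],cv2.COLOR_RGB2HSV)
    H,S,V=[hsv[...,i].astype(int) for i in range(3)]
    x0,y0,x1,y1=box; roi=np.zeros(H.shape,bool); roi[y0:y1,x0:x1]=1
    for nm,m in(("orange",(H>5)&(H<20)&(S>200)&(V>150)),("green",(H>45)&(H<85)&(S>120)&(V>60)),("red",((H<4)|(H>175))&(S>180)&(V>120))):
        k,l,st,ce=cv2.connectedComponentsWithStats((m&roi).astype(np.uint8))
        for i in range(1,k):
            if st[i,4]>8:
                q=P[(l==i)&(c["z_map"]>0)]; print(n,nm,st[i].tolist(),np.round(ce[i],1),np.round(np.median(q,0),3),np.round(q.max(0),3), "z58:",np.round(onz(c,*ce[i],.058),3))
    # deck points
    m=roi&(abs(P[...,2]-.045)<.006)&(S<60); q=P[m][:,:2]
    r=cv2.minAreaRect(q.astype(np.float32)*1000); print(n,"deck",r,len(q))
    m=roi&(P[...,2]>.09)&(P[...,2]<.105)&(V<70); 
    if m.any():print("captop",np.round(P[m].mean(0),3),m.sum())
c=dict(np.load("/tmp/side.npz"));P=cloud(c)
# overhead furniture
q=P[(P[...,2]>.25)&(P[...,1]>-.35)&(P[...,1]<.4)&(P[...,0]>.3)]; print("over",np.round(q.min(0),2),np.round(np.percentile(q,[1,50],axis=0),2))
a=c["image"][150:320,190:320]; b=np.load("/tmp/scene.npz")["image"][150:280,190:360]
cv2.imwrite("pics/b.png",np.hstack([cv2.resize(a,(400,523)),cv2.resize(b,(400,523))])[...,::-1])
E
```

```text
scene orange [283, 229, 4, 4, 13] [284.6 230.4] [ 0.482 -0.093  0.092] [ 0.486 -0.087  0.093] z58: [ 0.502 -0.077  0.058]
scene green [241, 217, 6, 5, 25] [243.6 219.2] [0.46  0.028 0.057] [0.468 0.038 0.06 ] z58: [0.46  0.027 0.058]
scene red [331, 222, 15, 11, 131] [337.8 226.9] [ 0.564 -0.189  0.108] [ 0.581 -0.172  0.111] z58: [ 0.6   -0.172  0.058]
scene deck ((584.3090209960938, -27.679168701171875), (399.46966552734375, 494.2928771972656), 49.03214645385742) 4056
captop [ 0.477 -0.068  0.095] 91
side orange [236, 219, 6, 3, 14] [238.8 219.7] [ 0.486 -0.042  0.091] [ 0.491 -0.039  0.095] z58: [ 0.483 -0.011  0.058]
side orange [232, 235, 10, 12, 104] [236.5 240.6] [ 0.483 -0.095  0.089] [ 0.492 -0.083  0.094] z58: [ 0.481 -0.07   0.058]
side green [272, 131, 7, 6, 21] [274.2 133.1] [0.569 0.268 0.098] [0.58  0.279 0.099] z58: [0.573 0.328 0.058]
side green [266, 136, 12, 6, 23] [271.5 139. ] [0.561 0.241 0.097] [0.576 0.255 0.1  ] z58: [0.564 0.299 0.058]
side green [226, 205, 9, 9, 61] [230. 209.] [0.462 0.025 0.056] [0.471 0.038 0.06 ] z58: [0.462 0.023 0.058]
side green [235, 269, 12, 9, 33] [241.2 274.4] [ 0.496 -0.189  0.108] [ 0.505 -0.175  0.11 ] z58: [ 0.493 -0.153  0.058]
side green [233, 281, 18, 7, 64] [241.9 284.4] [ 0.498 -0.203  0.099] [ 0.512 -0.196  0.105] z58: [ 0.495 -0.175  0.058]
side red [269, 265, 25, 26, 424] [281.  277.5] [ 0.566 -0.195  0.107] [ 0.587 -0.169  0.11 ] z58: [ 0.569 -0.161  0.058]
side deck ((557.2010498046875, 166.357177734375), (754.2310791015625, 227.87217712402344), 76.15480041503906) 4734
captop [ 0.483 -0.07   0.095] 156
over [ 0.6  -0.35  0.46] [[ 0.6  -0.35  0.46]
 [ 0.62 -0.3   0.53]]
```

View pics/b.png

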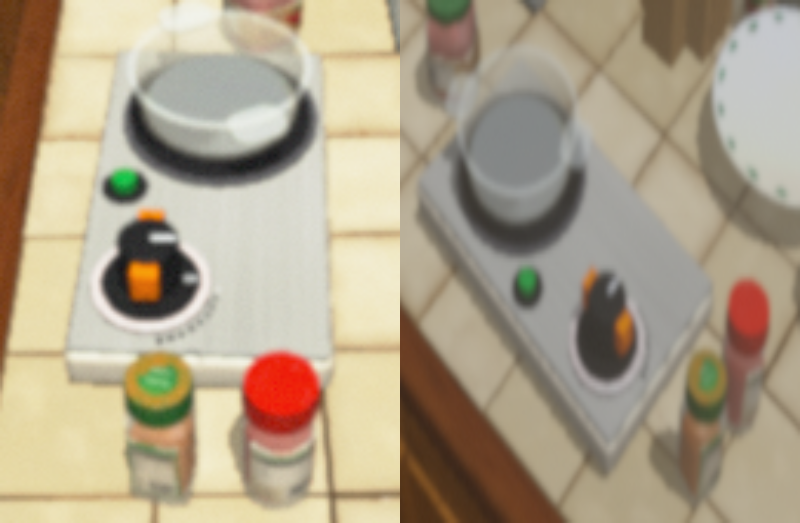

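The wide crop shows the knob's white line pointing to the back, with its tabs at the left and right sides. The estimates are:

| Thing | x (m) | y (m) |
|---|---|---|
| Knob axis | 0.485 | -0.069 |
| Start button | 0.462 | 0.025 |
| Green jar | 0.497 | -0.196 |
| Red jar | 0.566 | -0.192 |

Warmer yaw is about -2.7°. I'm moving over the knob for a closer look.

>>> step_arm --pt "19 -40 0 0 0 1.2 1" --pt "19 -40 0 0 0 1.2 1" --pt "19 -40 0 0 0 1.2 1" --pt "19 -40 0 0 0 1.2 1" --pt "19 -40 0 0 0 1.2 1" --newtons 20

```text
clock: 0.65
tcp_pos: [0.2998, 0.3358, 0.2311]
orientation: [0.0, 0.128, 0.992, -0.0]
wrist_force: [1.2, 0.6, 0.0]
finger_gap: 0.0855
grip_force: 0.0
```

>>> step_arm --pt "19 -40 0 0 0 1.2 1" --pt "19 -40 0 0 0 1.2 1" --pt "19 -40 0 0 0 1.2 1" --pt "19 -40 0 0 0 1.2 1" --pt "19 -40 0 0 0 1.2 1"

```text
clock: 1.15
tcp_pos: [0.3949, 0.1357, 0.2313]
orientation: [0.0, 0.077, 0.997, 0.0]
wrist_force: [1.5, 0.8, 0.5]
finger_gap: 0.0854
grip_force: 0.0
```

>>> step_arm --pt "18 -40 0 0 0 1.2 1" --pt "18 -40 0 0 0 1.2 1" --pt "18 -40 0 0 0 1.2 1" --pt "18 -40 0 0 0 1.2 1" --pt "18 -40 0 0 0 1.2 1"

```text
clock: 1.65
tcp_pos: [0.4849, -0.0644, 0.2312]
orientation: [-0.0, 0.025, 1.0, 0.0]
wrist_force: [1.1, -0.4, 1.0]
finger_gap: 0.0851
grip_force: 0.0
```

>>> step_arm --pt "0 -6 -10 0 0 0 1" --pt "0 0 -10 0 0 0 1" --pt "0 0 0 0 0 0 1" --pt "0 0 0 0 0 0 1"

```text
clock: 2.05
tcp_pos: [0.4836, -0.0672, 0.2109]
orientation: [-0.001, 0.024, 1.0, 0.0]
wrist_force: [0.0, 0.3, -1.1]
finger_gap: 0.0854
grip_force: 0.0
```

```bash
cat > m.py <<'E'
from h import *
import sys
s=get_state(); x,y,z,w=np.roll(s["orientation"],-1)
ty=np.array([2*(x*y-w*z),1-2*(x*x+z*z)]); print("tcp",np.round(s["tcp_pos"],4),"toolyaw(y)",np.degrees(np.arctan2(ty[1],ty[0])),"gap",s["finger_gap"],s["orientation"],"j",np.round(s["joint_pos"],2))
c=read_camera("wrist"); np.savez("/tmp/w",**c); save(c,sys.argv[1])
P=cloud(c); hsv=cv2.cvtColor(c["image"],cv2.COLOR_RGB2HSV); H,S,V=[hsv[...,i].astype(int) for i in range(3)]
for nm,m in(("orange",(H>5)&(H<20)&(S>200)&(V>120)),("green",(H>45)&(H<85)&(S>120)&(V>60)),("white",(S<40)&(V>150)&(P[...,2]>.09)&(P[...,2]<.103))):
    k,l,st,ce=cv2.connectedComponentsWithStats(m.astype(np.uint8))
    for i in range(1,k):
        if st[i,4]>25:
            q=P[(l==i)&(c["z_map"]>0)]; print(nm,st[i].tolist(),np.round(ce[i],1),"med",np.round(np.median(q,0),4),"lo",np.round(np.percentile(q,2,axis=0),4),"hi",np.round(np.percentile(q,98,axis=0),4))
m=(P[...,2]>.092)&(P[...,2]<.1)&(abs(P[...,0]-.485)<.04)&(abs(P[...,1]+.069)<.04)
q=(P[m][:,:2]*1000).astype(np.float32)
if len(q)>20: print("captop circle",cv2.minEnclosingCircle(q),len(q),np.median(P[m][:,2]))
E
python3 m.py w1.png
```

```text
tcp [ 0.4836 -0.0672  0.2109] toolyaw(y) 87.24142827067107 gap 0.08540999953410529 [-7.94137757e-04  2.40704334e-02  9.99709867e-01  4.07039922e-04] j [-0.3   0.15 -0.21  1.21  0.   -0.25]
orange [227, 176, 11, 19, 152] [232.  184.8] med [ 0.4822 -0.0894  0.0931] lo [ 0.4743 -0.0945  0.0897] hi [ 0.4904 -0.0855  0.0947]
orange [278, 176, 11, 19, 161] [283.4 185.1] med [ 0.4846 -0.0413  0.0931] lo [ 0.4772 -0.0456  0.0908] hi [ 0.4928 -0.0367  0.0944]
green [340, 142, 19, 18, 269] [349.1 150.5] med [0.4612 0.03   0.0588] lo [0.4528 0.022  0.0561] hi [0.4699 0.0387 0.0606]
green [118, 198, 20, 23, 229] [125.6 210.5] med [ 0.4975 -0.1869  0.1096] lo [ 0.4852 -0.1939  0.1084] hi [ 0.5064 -0.1776  0.111 ]
white [467, 158, 45, 66, 836] [499.3 189.8] med [0.4987 0.1612 0.0996] lo [0.4673 0.1271 0.0977] hi [0.5261 0.1733 0.1011]
white [367, 160, 77, 98, 887] [387.8 209.5] med [0.5113 0.0505 0.0999] lo [0.4669 0.0391 0.098 ] hi [0.5589 0.0956 0.1014]
white [256, 191, 4, 17, 59] [257.3 198.5] med [ 0.4947 -0.0665  0.0978] lo [ 0.4876 -0.068   0.0969] hi [ 0.504  -0.0645  0.0989]
white [387, 225, 125, 66, 956] [454.8 272.9] med [0.5914 0.1343 0.0996] lo [0.5423 0.0679 0.0914] hi [0.6027 0.176  0.1012]
captop circle ((484.9832458496094, -65.52970886230469), 30.31093978881836) 1789 0.09686364704906786
```

View pics/w1.png

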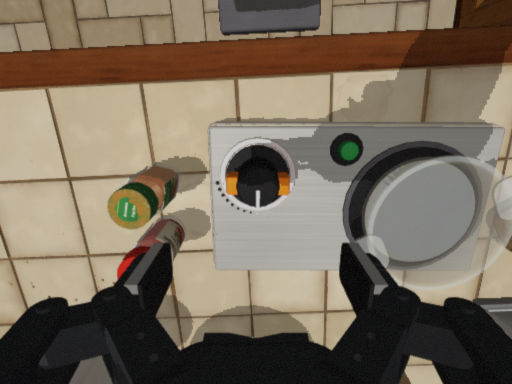

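The wrist view shows the knob at (258,185), its tabs at (232,185) and (283,185), and the start button at (349,150). From the tabs, the axis is (0.484, -0.066) and the grip line is at 87.1°, while the tool is at 87.2°. Next I descend.

>>> step_arm --pt "0 1 -40 0 0 0 1" --pt "0 0 -40 0 0 0 1" --pt "0 0 -30 0 0 0 1" --pt "0 0 -20 0 0 0 1" --pt "0 0 -12 0 0 0 1"

```text
clock: 2.6
tcp_pos: [0.4837, -0.0663, 0.0682]
orientation: [-0.001, 0.024, 1.0, 0.0]
wrist_force: [-0.5, 0.2, -0.4]
finger_gap: 0.0851
grip_force: 0.0
```

>>> step_arm --pt "0 0 -8 0 0 0 1" --pt "0 0 -2 0 0 0 1" --pt "0 0 0 0 0 0 0.55" --pt "0 0 0 0 0 0 0.55" --pt "0 0 0 0 0 0 0.55"

```text
clock: 3.1
tcp_pos: [0.4854, -0.0678, 0.0602]
orientation: [0.001, 0.025, 1.0, -0.0]
wrist_force: [-0.2, -0.9, -0.5]
finger_gap: 0.0661
grip_force: 0.0
```

```bash
python3 m.py w2.png
```

```text
tcp [ 0.4854 -0.0678  0.0602] toolyaw(y) 87.15028592265313 gap 0.06613125969700605 [ 8.46655171e-04  2.48657456e-02  9.99690426e-01 -1.72297671e-04] j [-0.3   0.27 -0.46  0.84  0.   -0.25]
orange [194, 240, 27, 53, 938] [206.9 268.7] med [ 0.4778 -0.0896  0.0928] lo [ 0.4738 -0.0944  0.0777] hi [ 0.49   -0.0851  0.0942]
orange [303, 241, 26, 53, 973] [316.2 269.6] med [ 0.4807 -0.0406  0.0927] lo [ 0.4767 -0.0452  0.0772] hi [ 0.4928 -0.0359  0.0942]
green [415, 174, 42, 38, 1194] [435.7 192.2] med [0.4597 0.0286 0.0587] lo [0.4521 0.0213 0.0505] hi [0.4696 0.0386 0.0601]
white [258, 291, 7, 32, 224] [261.  306.5] med [ 0.4952 -0.0662  0.0979] lo [ 0.4874 -0.0678  0.0968] hi [ 0.5036 -0.0646  0.099 ]
white [486, 297, 26, 55, 774] [501.9 326.9] med [0.5134 0.0433 0.098 ] lo [0.5033 0.0394 0.0901] hi [0.5226 0.0497 0.1007]
captop circle ((476.87109375, -68.26576232910156), 39.242218017578125) 8253 0.09682148854018188
```

View pics/w2.png

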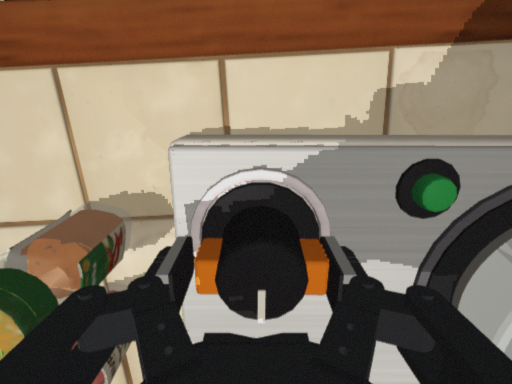

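The fingers straddle the tabs: pads at columns 191 and 324, tabs spanning 194–329. The tool sits about 1.5 mm too far toward -y, so I'll correct that and close lightly.

>>> step_arm --pt "-0.5 1.5 0 0 0 0 0.55" --pt "0 0 0 0 0 0 0.4" --pt "0 0 0 0 0 0 0.4" --pt "0 0 0 0 0 0 0.4" --pt "0 0 0 0 0 0 0.4"

```text
clock: 3.65
tcp_pos: [0.4842, -0.0656, 0.0594]
orientation: [0.0, 0.025, 1.0, 0.0]
wrist_force: [0.7, 4.2, 2.8]
finger_gap: 0.0598
grip_force: 2.1
```

>>> step_arm --pt "0 0 0 0 0 0 0.25" --pt "0 0 0 0 0 0 0.15" --pt "0 0 0 0 0 0 0.15" --pt "0 0 0 0 0 0 0.15" --pt "0 0 0 0 0 0 0.15"

```text
clock: 4.15
tcp_pos: [0.4844, -0.0661, 0.0601]
orientation: [0.0, 0.025, 1.0, -0.0]
wrist_force: [-2.4, 3.9, 9.1]
finger_gap: 0.0495
grip_force: 8.1
```

```bash
cat > s.py <<'E'
from h import *
s=get_state(); x,y,z,w=np.roll(s["orientation"],-1)
print("tcp",np.round(s["tcp_pos"]*np.float64(1000),1),"yaw",np.degrees(np.arctan2(1-2*(x*x+z*z),2*(x*y-w*z))),"F",np.round(s["wrist_force"],1),"M",np.round(s["ft_torque"],3),"gap",round(float(s["finger_gap"]),4),"grip",s["grip_force"])
E
python3 s.py; python3 m.py w3.png|grep orange
```

```text
tcp [484.4 -66.1  60.1] yaw 87.15887070750301 F [-2.4  3.9  9.1] M [0.758 0.35  0.029] gap 0.0495 grip 8.145376145839691
orange [201, 242, 17, 53, 533] [208.2 269.5] med [ 0.4771 -0.0876  0.0925] lo [ 0.4741 -0.0905  0.0752] hi [ 0.4899 -0.0847  0.0942]
orange [298, 242, 13, 53, 370] [304.9 268.8] med [ 0.479  -0.0439  0.0924] lo [ 0.4762 -0.0456  0.0746] hi [ 0.4924 -0.042   0.0941]
```

The +y tab is in by about 6 mm but the -y tab by only about 4 mm, so I'll shift the tool +1 mm in y and close slightly more.

>>> step_arm --pt "0 1 0.5 0 0 0 0.14" --pt "0 0 0 0 0 0 0.14" --pt "0 0 0 0 0 0 0.14"

```text
clock: 4.5
tcp_pos: [0.4844, -0.0658, 0.0602]
orientation: [0.0, 0.025, 1.0, -0.001]
wrist_force: [-0.5, 1.7, 5.3]
finger_gap: 0.0489
grip_force: 6.7
```

```bash
python3 s.py; python3 m.py w3.png|grep orange
```

```text
tcp [484.4 -65.8  60.2] yaw 87.1374310958801 F [-0.5  1.7  5.3] M [ 0.125  0.168 -0.003] gap 0.0489 grip 6.7361245304346085
orange [201, 242, 16, 53, 462] [207.9 270. ] med [ 0.4775 -0.0873  0.0926] lo [ 0.4741 -0.0899  0.0759] hi [ 0.4902 -0.0849  0.0941]
orange [297, 242, 14, 53, 373] [304.2 269. ] med [ 0.4791 -0.0438  0.0925] lo [ 0.4763 -0.0457  0.0752] hi [ 0.4923 -0.042   0.0942]
```

Gap 48.9 mm means both tabs are in by at least 5 mm, with light, balanced forces. I'm starting the turn in small steps and watching the moment.

>>> step_arm --pt "0 0 0 0 0 -1.5 0.14" --pt "0 0 0 0 0 -1.5 0.14" --pt "0 0 0 0 0 -1.5 0.14" --pt "0 0 0 0 0 0 0.14"

```text
clock: 4.95
tcp_pos: [0.4844, -0.0657, 0.0602]
orientation: [0.0, 0.065, 0.998, -0.001]
wrist_force: [-1.5, 1.1, 5.9]
finger_gap: 0.0486
grip_force: 6.8
```

```bash
python3 s.py; python3 m.py w4.png|grep -E "orange|white"|head -3
```

```text
tcp [484.4 -65.7  60.2] yaw 82.60365321757229 F [-1.5  1.1  5.9] M [ 0.161  0.233 -0.024] gap 0.0486 grip 6.7998383939266205
orange [297, 241, 14, 54, 394] [304.1 267.9] med [ 0.4805 -0.0436  0.0923] lo [ 0.4779 -0.0458  0.074 ] hi [ 0.4939 -0.0416  0.094 ]
orange [201, 242, 16, 53, 495] [208.1 268.4] med [ 0.4751 -0.0868  0.0925] lo [ 0.4725 -0.0901  0.0744] hi [ 0.4883 -0.0839  0.0942]
white [487, 284, 25, 85, 1210] [501.2 328.4] med [0.5206 0.042  0.0986] lo [0.5051 0.0381 0.0902] hi [0.5398 0.048  0.1008]
```

The knob follows (about 0.08 rad) with almost no moment, so it is free. I'll turn faster up to about 0.7 rad.

>>> step_arm --pt "0 0 0 0 0 -3 0.14" --pt "0 0 0 0 0 -3 0.14" --pt "0 0 0 0 0 -3 0.14" --pt "0 0 0 0 0 -3 0.14" --pt "0 0 0 0 0 0 0.14"

```text
clock: 5.5
tcp_pos: [0.4843, -0.0656, 0.0602]
orientation: [0.0, 0.169, 0.986, -0.0]
wrist_force: [-1.4, 2.0, 6.0]
finger_gap: 0.049
grip_force: 6.9
```

```bash
python3 s.py; python3 m.py w4.png|grep -E "orange"
```

```text
tcp [484.3 -65.6  60.2] yaw 70.57725610261946 F [-1.4  2.   6. ] M [ 0.324  0.18  -0.024] gap 0.049 grip 6.865808889269829
orange [201, 241, 17, 54, 527] [208.3 267.5] med [ 0.4706 -0.0846  0.0925] lo [ 0.4682 -0.0897  0.0734] hi [ 0.4833 -0.081   0.0942]
orange [296, 241, 15, 54, 416] [303.9 266.9] med [ 0.4848 -0.0435  0.0923] lo [ 0.4825 -0.048   0.0728] hi [ 0.4979 -0.0409  0.094 ]
```

>>> step_arm --pt "0 0 0 0 0 -3 0.14" --pt "0 0 0 0 0 -3 0.14" --pt "0 0 0 0 0 -3 0.14" --pt "0 0 0 0 0 -3 0.14" --pt "0 0 0 0 0 0 0.14"

```text
clock: 6.05
tcp_pos: [0.4843, -0.0654, 0.0602]
orientation: [0.0, 0.271, 0.963, -0.0]
wrist_force: [-0.7, 2.1, 6.3]
finger_gap: 0.0489
grip_force: 6.9
```

```bash
python3 s.py; python3 m.py w4.png|grep -E "orange"
```

```text
tcp [484.3 -65.4  60.2] yaw 58.5842903755096 F [-0.7  2.1  6.3] M [ 0.417  0.291 -0.005] gap 0.0489 grip 6.899914965033531
orange [201, 241, 17, 54, 533] [208.4 267.3] med [ 0.467  -0.0812  0.0925] lo [ 0.4646 -0.0885  0.0731] hi [ 0.4788 -0.0774  0.0942]
orange [296, 241, 15, 54, 419] [303.9 266.9] med [ 0.4896 -0.044   0.0922] lo [ 0.487  -0.051   0.0728] hi [ 0.5015 -0.0414  0.0942]
```

>>> step_arm --pt "0 0 0 0 0 -3 0.14" --pt "0 0 0 0 0 -3 0.14" --pt "0 0 0 0 0 -3 0.14" --pt "0 0 0 0 0 -3 0.14" --pt "0 0 0 0 0 0 0.14"

```text
clock: 6.6
tcp_pos: [0.4843, -0.0653, 0.0602]
orientation: [0.0, 0.37, 0.929, -0.0]
wrist_force: [-1.1, 1.8, 6.1]
finger_gap: 0.0491
grip_force: 6.9
```

```bash
python3 s.py; python3 m.py w4.png|grep -E "orange"
```

```text
tcp [484.3 -65.3  60.2] yaw 46.59414729515198 F [-1.1  1.8  6.1] M [0.528 0.238 0.021] gap 0.0491 grip 6.893001571297646
orange [201, 241, 17, 54, 535] [208.4 267.2] med [ 0.4646 -0.0771  0.0925] lo [ 0.4619 -0.0864  0.0731] hi [ 0.4745 -0.0734  0.0942]
orange [296, 241, 15, 54, 416] [303.9 266.7] med [ 0.4942 -0.0452  0.0922] lo [ 0.4913 -0.0545  0.0731] hi [ 0.5044 -0.0429  0.0941]
```

Still free at 0.71 rad. I'll go to about 0.83 rad, then feel for the stop in small steps.

>>> step_arm --pt "0 0 0 0 0 -2 0.14" --pt "0 0 0 0 0 -2 0.14" --pt "0 0 0 0 0 0 0.14"

```text
clock: 6.95
tcp_pos: [0.4843, -0.0652, 0.0602]
orientation: [0.0, 0.402, 0.916, -0.0]
wrist_force: [-1.0, 2.6, 5.0]
finger_gap: 0.049
grip_force: 6.9
```

```bash
python3 s.py
```

```text
tcp [484.3 -65.2  60.2] yaw 42.61709234149915 F [-1.   2.6  5. ] M [ 0.491  0.306 -0.017] gap 0.049 grip 6.880880892276764
```

>>> step_arm --pt "0 0 0 0 0 -1.5 0.14" --pt "0 0 0 0 0 -1.5 0.14" --pt "0 0 0 0 0 0 0.14"

```text
clock: 7.25
tcp_pos: [0.4843, -0.0652, 0.0602]
orientation: [0.0, 0.426, 0.905, 0.0]
wrist_force: [-2.3, 1.9, 7.6]
finger_gap: 0.0488
grip_force: 6.9
```

```bash
python3 s.py
```

```text
tcp [484.3 -65.2  60.2] yaw 39.62883061611924 F [-2.3  1.9  7.6] M [0.498 0.301 0.026] gap 0.0488 grip 6.867290139198303
```

>>> step_arm --pt "0 0 0 0 0 -1 0.14" --pt "0 0 0 0 0 0 0.14"

```text
clock: 7.45
tcp_pos: [0.4843, -0.0652, 0.0602]
orientation: [0.0, 0.433, 0.901, 0.0]
wrist_force: [-1.3, 3.1, 6.0]
finger_gap: 0.0488
grip_force: 6.9
```

```bash
python3 s.py
```

```text
tcp [484.3 -65.2  60.2] yaw 38.64472203244486 F [-1.3  3.1  6. ] M [0.569 0.259 0.013] gap 0.0488 grip 6.859678700566292
```

>>> step_arm --pt "0 0 0 0 0 -1 0.14" --pt "0 0 0 0 0 0 0.14"

```text
clock: 7.65
tcp_pos: [0.4843, -0.0652, 0.0602]
orientation: [0.0, 0.441, 0.897, 0.0]
wrist_force: [-1.6, 3.4, 6.0]
finger_gap: 0.0487
grip_force: 6.9
```

```bash
python3 s.py
```

```text
tcp [484.3 -65.2  60.2] yaw 37.64734416958885 F [-1.6  3.4  6. ] M [0.575 0.268 0.047] gap 0.0487 grip 6.8541354686021805
```

Moment is still at baseline at 0.864 rad, with about ±0.03 N m of noise. Two 1° probes per turn keeps any overshoot harmless.

>>> step_arm --pt "0 0 0 0 0 -1 0.14" --pt "0 0 0 0 0 0 0.14"

```text
clock: 7.85
tcp_pos: [0.4843, -0.0652, 0.0602]
orientation: [0.0, 0.449, 0.894, 0.0]
wrist_force: [-0.2, 3.3, 7.0]
finger_gap: 0.049
grip_force: 6.8
```

```bash
python3 s.py
```

```text
tcp [484.3 -65.2  60.2] yaw 36.64442341145718 F [-0.2  3.3  7. ] M [0.53  0.286 0.049] gap 0.049 grip 6.849062517285347
```

>>> step_arm --pt "0 0 0 0 0 -1 0.14" --pt "0 0 0 0 0 0 0.14"

```text
clock: 8.05
tcp_pos: [0.4843, -0.0651, 0.0602]
orientation: [0.0, 0.457, 0.89, 0.0]
wrist_force: [-1.5, 3.4, 7.0]
finger_gap: 0.0487
grip_force: 6.8
```

```bash
python3 s.py
```

```text
tcp [484.3 -65.1  60.2] yaw 35.648781027414174 F [-1.5  3.4  7. ] M [0.57  0.284 0.014] gap 0.0487 grip 6.842959374189377
```

>>> step_arm --pt "0 0 0 0 0 -1 0.14" --pt "0 0 0 0 0 0 0.14"

```text
clock: 8.25
tcp_pos: [0.4843, -0.0651, 0.0602]
orientation: [0.0, 0.464, 0.886, 0.0]
wrist_force: [-0.7, 3.4, 7.1]
finger_gap: 0.0483
grip_force: 6.8
```

```bash
python3 s.py
```

```text
tcp [484.3 -65.1  60.2] yaw 34.64637225248808 F [-0.7  3.4  7.1] M [0.573 0.243 0.064] gap 0.0483 grip 6.8353550881147385
```

>>> step_arm --pt "0 0 0 0 0 -1 0.14" --pt "0 0 0 0 0 0 0.14"

```text
clock: 8.45
tcp_pos: [0.4843, -0.0651, 0.0602]
orientation: [0.0, 0.472, 0.881, 0.0]
wrist_force: [-1.2, 2.7, 6.1]
finger_gap: 0.0489
grip_force: 6.8
```

```bash
python3 s.py;python3 m.py w4.png|grep -E "orange"
```

```text
tcp [484.3 -65.1  60.2] yaw 33.64726876977268 F [-1.2  2.7  6.1] M [0.614 0.24  0.03 ] gap 0.0489 grip 6.830111593008041
orange [201, 241, 17, 55, 546] [208.3 267.5] med [ 0.463  -0.0719  0.0925] lo [ 0.4598 -0.0839  0.073 ] hi [ 0.4707 -0.0688  0.0942]
orange [296, 241, 15, 54, 418] [303.9 266.8] med [ 0.4989 -0.0476  0.0923] lo [ 0.4957 -0.0593  0.0734] hi [ 0.5067 -0.0456  0.094 ]
```

>>> step_arm --pt "0 0 0 0 0 -1 0.14" --pt "0 0 0 0 0 0 0.14"

```text
clock: 8.7
tcp_pos: [0.4843, -0.0651, 0.0602]
orientation: [0.0, 0.48, 0.877, 0.0]
wrist_force: [-0.6, 2.4, 5.9]
finger_gap: 0.0487
grip_force: 7.1
```

```bash
python3 s.py
```

```text
tcp [484.3 -65.1  60.2] yaw 32.66455196276758 F [-0.6  2.4  5.9] M [0.606 0.29  0.249] gap 0.0487 grip 7.0940954983234406
```

>>> step_arm --pt "0 0 0 0 0 -1 0.14" --pt "0 0 0 0 0 0 0.14"

```text
clock: 8.9
tcp_pos: [0.4843, -0.0651, 0.0602]
orientation: [0.0, 0.487, 0.873, 0.0]
wrist_force: [-0.8, 3.2, 5.9]
finger_gap: 0.0487
grip_force: 7.4
```

```bash
python3 s.py
```

```text
tcp [484.3 -65.1  60.2] yaw 31.67917739074846 F [-0.8  3.2  5.9] M [0.51  0.212 0.274] gap 0.0487 grip 7.3908499628305435
```

The moment jumped from 0.03 to 0.25 N m at yaw 32.7° (dial about 0.95 rad), which is the stop. I'll ease back slightly to rest lightly on it, then release slowly.

>>> step_arm --pt "0 0 0 0 0 0.7 0.14" --pt "0 0 0 0 0 0 0.14"

```text
clock: 9.1
tcp_pos: [0.4844, -0.0651, 0.0602]
orientation: [0.0, 0.482, 0.876, 0.0]
wrist_force: [-1.2, 2.3, 6.5]
finger_gap: 0.0484
grip_force: 7.2
```

```bash
python3 s.py
```

```text
tcp [484.4 -65.1  60.2] yaw 32.399708504873345 F [-1.2  2.3  6.5] M [0.58  0.227 0.143] gap 0.0484 grip 7.188189625740051
```

>>> step_arm --pt "0 0 0 0 0 0 0.22" --pt "0 0 0 0 0 0 0.3" --pt "0 0 0 0 0 0 0.38" --pt "0 0 0 0 0 0 0.46" --pt "0 0 0 0 0 0 0.6"

```text
clock: 9.6
tcp_pos: [0.4839, -0.0654, 0.0598]
orientation: [-0.0, 0.482, 0.876, -0.0]
wrist_force: [0.0, 0.5, 0.5]
finger_gap: 0.0683
grip_force: 0.0
```

>>> step_arm --pt "0 0 0 0 0 0 0.8" --pt "0 0 0 0 0 0 0.8" --pt "0 0 0 0 0 0 0.8"

```text
clock: 9.9
tcp_pos: [0.4841, -0.0652, 0.0599]
orientation: [0.0, 0.482, 0.876, -0.0]
wrist_force: [-0.4, 0.5, 0.4]
finger_gap: 0.0771
grip_force: 0.0
```

```bash
python3 s.py;python3 m.py w5.png|grep -E "orange|white"
```

```text
tcp [484.1 -65.2  59.9] yaw 32.346535703991876 F [-0.4  0.5  0.4] M [ 0.037 -0.008 -0.027] gap 0.0771 grip 0.0
orange [295, 236, 29, 55, 1133] [310.2 262.7] med [ 0.5007 -0.0458  0.0925] lo [ 0.4947 -0.0564  0.0726] hi [ 0.5097 -0.041   0.0942]
orange [191, 245, 26, 57, 1061] [203.3 272.7] med [ 0.4624 -0.0758  0.0926] lo [ 0.4568 -0.0873  0.0732] hi [ 0.471  -0.0708  0.0942]
white [460, 0, 52, 131, 2885] [483.   62.5] med [0.4991 0.0491 0.0998] lo [0.4837 0.0394 0.0961] hi [0.5215 0.0605 0.1014]
white [255, 293, 12, 33, 246] [259.8 308.7] med [ 0.4912 -0.0741  0.0979] lo [ 0.4859 -0.0807  0.0969] hi [ 0.4971 -0.0675  0.099 ]
```

View pics/w5.png

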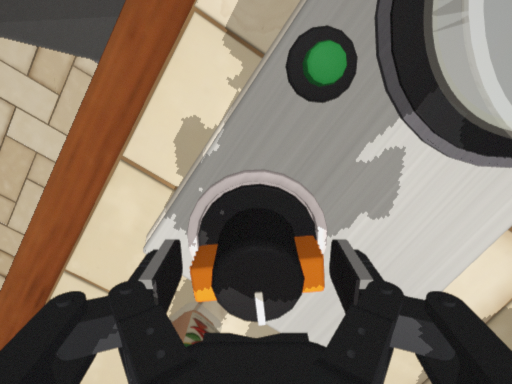

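After release the knob appears at about 38°, roughly 5° back from the grip angle, and the tabs look out. I'll lift clear and check the tab extents from the earlier height, with the tool aligned to the knob.

>>> step_arm --pt "0 0 5 0 0 0 1" --pt "0 0 40 0 0 0 1" --pt "0 0 45 0 0 2.8 1" --pt "0 0 45 0 0 2.8 1" --pt "0 0 15 0 0 0 1"

```text
clock: 10.45
tcp_pos: [0.4863, -0.0657, 0.2152]
orientation: [0.004, 0.438, 0.899, 0.001]
wrist_force: [1.1, 0.5, -0.2]
finger_gap: 0.0851
grip_force: 0.0
```

>>> step_arm --pt "0 0 0 0 0 0 1" --pt "0 0 0 0 0 0 1"

```text
clock: 10.65
tcp_pos: [0.484, -0.0651, 0.2096]
orientation: [0.0, 0.439, 0.899, 0.0]
wrist_force: [0.1, 1.4, -0.9]
finger_gap: 0.0852
grip_force: 0.0
```

```bash
cp m.py m2.py; cat >> m2.py <<'E'
m=(H>5)&(H<20)&(S>200)&(V>120)&(P[...,2]>.089)
q=P[m][:,:2]; ctr=np.array([.484,-.0655]); 
r=cv2.minAreaRect((q*1000).astype(np.float32)); print("rect",r)
k,l=cv2.connectedComponents(m.astype(np.uint8)); 
g=[P[l==i][:,:2].mean(0) for i in range(1,k) if (l==i).sum()>25]; d=g[0]-g[1]; print("centroids",g,"dist",np.hypot(*d),"ang",np.degrees(np.arctan2(d[1],d[0])))
u=d/np.hypot(*d); pr=q@u*1000; print("span",np.percentile(pr,[1,99]).ptp() if hasattr(np.ndarray,'ptp') else np.diff(np.percentile(pr,[1,99])))
E
python3 m2.py w6.png
python3 - <<'E'
import cv2; a=cv2.imread("pics/w6.png")[110:260,170:370]; cv2.imwrite("pics/w6c.png",cv2.resize(a,(800,600),interpolation=cv2.INTER_CUBIC))
E
```

```text
tcp [ 0.484  -0.0651  0.2096] toolyaw(y) 37.95068928479132 gap 0.08521581835430422 [1.27662516e-04 4.38757876e-01 8.98605313e-01 2.52165301e-05] j [-0.3   0.15 -0.21  1.2   0.    0.61]
orange [225, 176, 11, 16, 68] [228.9 180.2] med [ 0.461  -0.0764  0.0926] lo [ 0.4567 -0.0862  0.0894] hi [ 0.465  -0.0714  0.0944]
orange [277, 176, 11, 18, 150] [282.4 183.9] med [ 0.5031 -0.0487  0.0931] lo [ 0.4954 -0.0579  0.0903] hi [ 0.509  -0.0419  0.0945]
orange [229, 185, 7, 10, 32] [232.8 190.4] med [ 0.4695 -0.0831  0.0934] lo [ 0.4667 -0.0856  0.0921] hi [ 0.4731 -0.0788  0.0945]
green [289, 75, 20, 22, 326] [298.7  85.5] med [0.4612 0.0307 0.0589] lo [0.4526 0.0223 0.0566] hi [0.4697 0.0392 0.0604]
green [180, 280, 24, 18, 176] [191.1 289.7] med [ 0.4967 -0.1869  0.1097] lo [ 0.4847 -0.1945  0.1084] hi [ 0.5064 -0.1769  0.1109]
white [349, 21, 29, 103, 608] [357.3  76.1] med [0.4886 0.0576 0.1   ] lo [0.4695 0.0427 0.097 ] hi [0.5257 0.0897 0.1017]
white [498, 38, 14, 45, 231] [507.4  60.6] med [0.5834 0.1472 0.0929] lo [0.5712 0.1357 0.0901] hi [0.5897 0.1589 0.0972]
white [373, 76, 139,
[... 305 characters left out ...]
6953) 1812 0.09692815305082106
rect ((484.00335693359375, -65.18621826171875), (58.24939727783203, 17.259431838989258), 38.84336853027344)
centroids [array([ 0.46106428, -0.07724728]), array([ 0.5027576 , -0.04906145]), array([ 0.46969844, -0.08270263])] dist 0.050326671690998304 ang -145.9402225304245Traceback (most recent call last):
  File "m2.py", line 20, in <module>
    u=d/np.hypot(*d); pr=q@u*1000; print("span",np.percentile(pr,[1,99]).ptp() if hasattr(np.ndarray,'ptp') else np.diff(np.percentile(pr,[1,99])))
                                                ^^^^^^^^^^^^^^^^^^^^^^^^^^^^
AttributeError: `ptp` was removed from the ndarray class in NumPy 2.0. Use np.ptp(arr, ...) instead.
```

View pics/w6c.png

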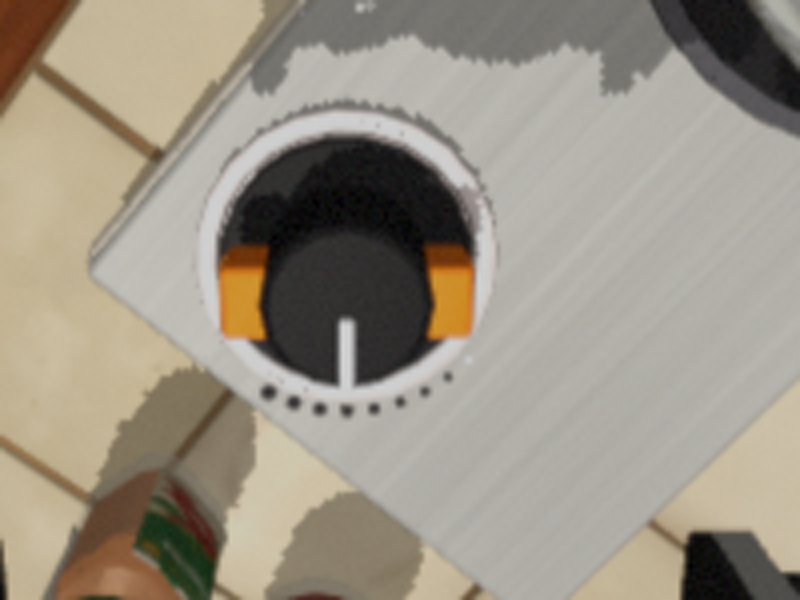

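The tabs are equal and fully out: the span is 58 mm, against 57.8 mm before gripping, so the knob is locked near the stop. The view agrees, with tabs at (245,295) and (450,295) and the white line straight down. The start button is at (0.461, 0.031). Now I check clearance to the dish for the push.

```bash
python3 - <<'E'
from h import *
b=np.array([.461,.031])
for f in("w","side","scene"):
    c=dict(np.load(f"/tmp/{f}.npz")); P=cloud(c); m=(P[...,2]>.065)&(P[...,2]<.115)&(P[...,1]>-.02)&(P[...,1]<.22)&(P[...,0]>.4)&(P[...,0]<.63)&(c["z_map"]>0)
    q=P[m]; d=np.hypot(*(q[:,:2]-b).T); a=np.degrees(np.arctan2(q[:,1]-b[1],q[:,0]-b[0]))
    print(f,len(q),[(lo,round(float(np.percentile(d[(a>=lo)&(a<lo+20)],2)),3)) for lo in range(-180,180,20) if ((a>=lo)&(a<lo+20)).sum()>8], np.round(np.percentile(q,[2,98],axis=0),3).tolist())
E
```

```text
w 8808 [(-20, 0.082), (0, 0.05), (20, 0.04), (40, 0.037), (60, 0.038), (80, 0.051)] [[0.467, 0.03, 0.066], [0.6, 0.17, 0.101]]
side 1427 [(-20, 0.085), (0, 0.05), (20, 0.038), (40, 0.036), (60, 0.043), (80, 0.055)] [[0.468, 0.029, 0.066], [0.598, 0.18, 0.1]]
scene 1135 [(-20, 0.084), (0, 0.05), (20, 0.039), (40, 0.039), (60, 0.043), (80, 0.054)] [[0.468, 0.03, 0.066], [0.6, 0.181, 0.101]]
```

The dish is nearest at 37 mm, in the 50° direction. I'll put the finger line at -40°, shut the fingers, and go over the button.

>>> step_arm --pt "-2 10 0 0 0 -8 -1" --pt "-2 10 0 0 0 -8 -1" --pt "-2 10 0 0 0 -8 -1" --pt "-2 10 0 0 0 -8 -1" --pt "-2 10 0 0 0 -8 -1"

```text
clock: 11.2
tcp_pos: [0.4727, -0.0145, 0.2077]
orientation: [-0.002, 0.722, 0.692, -0.001]
wrist_force: [0.3, 0.0, 0.8]
finger_gap: 0.0123
grip_force: 0.0
```

>>> step_arm --pt "-2 10 0 0 0 -8 -1" --pt "-2 10 0 0 0 -8 -1" --pt "-3 10 0 0 0 -8 -1" --pt "-3 10 0 0 0 -8 -1" --pt "-3 6 0 0 0 -6 -1"

```text
clock: 11.7
tcp_pos: [0.4597, 0.0316, 0.2078]
orientation: [-0.001, 0.907, 0.42, -0.002]
wrist_force: [-0.0, -0.2, -0.7]
finger_gap: 0.0004
grip_force: 0.0
```

>>> step_arm --pt "0 0 -40 0 0 0 -1" --pt "0 0 -30 0 0 0 -1" --pt "0 0 -20 0 0 0 -1" --pt "0 0 -10 0 0 0 -1" --pt "0 0 0 0 0 0 -1"

```text
clock: 12.2
tcp_pos: [0.4591, 0.0311, 0.1075]
orientation: [-0.001, 0.906, 0.422, -0.002]
wrist_force: [-0.6, -0.1, 0.3]
finger_gap: -0.0
grip_force: 0.0
```

```bash
python3 s.py; python3 m.py w7.png|grep -E "green|orange"
```

```text
tcp [459.1  31.1 107.5] yaw -40.04914300082144 F [-0.6 -0.1  0.3] M [-0.017  0.012 -0.016] gap -0.0 grip 0.0
orange [370, 254, 36, 36, 752] [388.3 271.6] med [ 0.5052 -0.0473  0.0918] lo [ 0.4963 -0.0565  0.0737] hi [ 0.5122 -0.0406  0.0941]
green [246, 193, 27, 29, 620] [259.2 206.7] med [0.4627 0.0321 0.0589] lo [0.4533 0.0223 0.0502] hi [0.4709 0.0402 0.0605]
green [491, 289, 12, 7, 37] [496.  291.8] med [ 0.5649 -0.1644  0.0405] lo [ 0.56   -0.1655  0.0379] hi [ 0.5678 -0.1633  0.0425]
green [433, 325, 25, 15, 147] [446.6 332.2] med [ 0.511  -0.1674  0.047 ] lo [ 0.5036 -0.1705  0.0404] hi [ 0.515  -0.1645  0.0543]
```

View pics/w7.png

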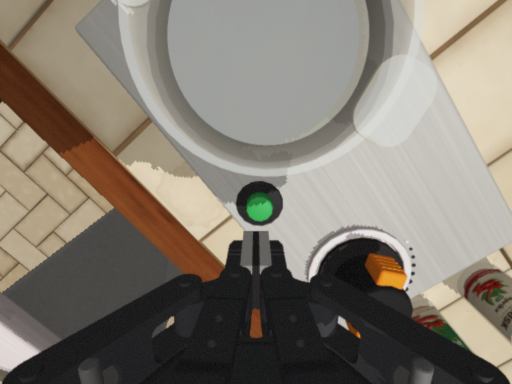

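The shut fingertips (255,235) stand in front of the button at (259,206), aligned laterally, with the dish clear behind. I'll correct x by +1.5 mm, go down and press.

>>> step_arm --pt "1.5 0 -20 0 0 0 -1" --pt "0 0 -15 0 0 0 -1" --pt "0 0 -10 0 0 0 -1" --pt "0 0 -4 0 0 0 -1" --pt "0 0 0 0 0 0 -1"

```text
clock: 12.75
tcp_pos: [0.4627, 0.0309, 0.061]
orientation: [0.0, 0.906, 0.422, -0.0]
wrist_force: [-0.1, 0.4, -0.6]
finger_gap: 0.0
grip_force: 0.0
```

>>> step_arm --pt "0 0 -2 0 0 0 -1" --pt "0 0 -2 0 0 0 -1" --pt "0 0 0 0 0 0 -1"

```text
clock: 13.05
tcp_pos: [0.4634, 0.0308, 0.0573]
orientation: [0.0, 0.906, 0.422, 0.001]
wrist_force: [1.2, 0.3, 1.3]
finger_gap: -0.0003
grip_force: 0.9
```

```bash
python3 s.py
```

```text
tcp [463.4  30.8  57.3] yaw -40.04765122355611 F [1.2 0.3 1.3] M [ 0.004 -0.1   -0.057] gap -0.0003 grip 0.8674035966396332
```

>>> step_arm --pt "0 0 -2 0 0 0 -1" --pt "0 0 0 0 0 0 -1"

```text
clock: 13.25
tcp_pos: [0.4634, 0.0308, 0.0552]
orientation: [0.0, 0.906, 0.422, 0.001]
wrist_force: [0.7, -0.4, 2.5]
finger_gap: 0.0002
grip_force: 1.5
```

```bash
python3 s.py
```

```text
tcp [463.4  30.8  55.2] yaw -40.046051651512265 F [ 0.7 -0.4  2.5] M [ 0.007 -0.271  0.011] gap 0.0002 grip 1.4849711582064629
```

>>> step_arm --pt "0 0 -2 0 0 0 -1" --pt "0 0 -1 0 0 0 -1" --pt "0 0 0 0 0 0 -1"

```text
clock: 13.55
tcp_pos: [0.4633, 0.0308, 0.0521]
orientation: [0.0, 0.906, 0.422, 0.001]
wrist_force: [2.5, 0.4, 5.6]
finger_gap: -0.0002
grip_force: 2.4
```

```bash
python3 s.py
```

```text
tcp [463.3  30.8  52.1] yaw -40.04519728144494 F [2.5 0.4 5.6] M [-0.061 -0.305  0.008] gap -0.0002 grip 2.3711171373724937
```

>>> step_arm --pt "0 0 -1 0 0 0 -1" --pt "0 0 0 0 0 0 -1"

```text
clock: 13.75
tcp_pos: [0.4634, 0.0308, 0.0519]
orientation: [0.001, 0.906, 0.422, 0.001]
wrist_force: [-1.1, 0.2, 11.8]
finger_gap: 0.0
grip_force: 6.0
```

```bash
python3 s.py
```

```text
tcp [463.4  30.8  51.9] yaw -40.04418337616367 F [-1.1  0.2 11.8] M [0.014 0.167 0.   ] gap 0.0 grip 5.973422755828892
```

The button has bottomed: 11.8 N and no further travel. I'll lift away and check the scene.

>>> step_arm --pt "0 0 5 0 0 0 -1" --pt "0 0 30 0 0 0 -1" --pt "0 0 45 0 0 0 -1" --pt "0 0 45 0 0 0 -1" --pt "0 0 25 0 0 0 -1"

```text
clock: 14.25
tcp_pos: [0.4628, 0.0309, 0.2036]
orientation: [0.001, 0.906, 0.422, 0.001]
wrist_force: [-0.4, -0.7, -0.1]
finger_gap: 0.0001
grip_force: 0.0
```

>>> step_arm --pt "0 0 0 0 0 0 -1" --pt "0 0 0 0 0 0 -1" --pt "0 0 0 0 0 0 -1"

```text
clock: 14.55
tcp_pos: [0.4612, 0.031, 0.1991]
orientation: [-0.001, 0.906, 0.422, -0.002]
wrist_force: [-0.0, 0.5, -0.2]
finger_gap: 0.0001
grip_force: 0.0
```

```bash
python3 s.py; python3 m.py w8.png | grep -E "orange|green"; python3 - <<'E'
from h import *
import numpy as np
c=read_camera("side"); a=c["image"][100:320,180:330]; b=np.load("/tmp/side.npz")["image"][100:320,180:330]
cv2.imwrite("pics/c.png",cv2.resize(np.hstack([b,a]),(800,587))[...,::-1])
E
```

```text
tcp [461.2  31.  199.1] yaw -40.04627610125205 F [-0.   0.5 -0.2] M [-0.028  0.019 -0.005] gap 0.0001 grip 0.0
orange [334, 209, 22, 21, 227] [344. 218.] med [ 0.5051 -0.0466  0.0908] lo [ 0.496  -0.0576  0.0744] hi [ 0.5122 -0.0409  0.0942]
orange [322, 262, 17, 10, 95] [329.5 266.9] med [ 0.464  -0.0784  0.0934] lo [ 0.4586 -0.0862  0.0899] hi [ 0.4695 -0.0718  0.0945]
green [247, 167, 20, 20, 307] [256.4 176.6] med [0.4622 0.0316 0.0588] lo [0.4528 0.0224 0.0505] hi [0.4707 0.0399 0.0603]
green [384, 269, 19, 11, 73] [394.  274.3] med [ 0.5078 -0.1662  0.0478] lo [ 0.5003 -0.1696  0.0413] hi [ 0.5144 -0.1634  0.0537]
green [404, 300, 10, 10, 35] [408.8 303.5] med [ 0.5011 -0.1654  0.0943] lo [ 0.4976 -0.1675  0.0902] hi [ 0.5066 -0.1638  0.099 ]
green [422, 320, 12, 11, 49] [428.5 324.7] med [ 0.5042 -0.1835  0.1098] lo [ 0.5012 -0.1915  0.1086] hi [ 0.5072 -0.1653  0.1215]
```

View pics/c.png

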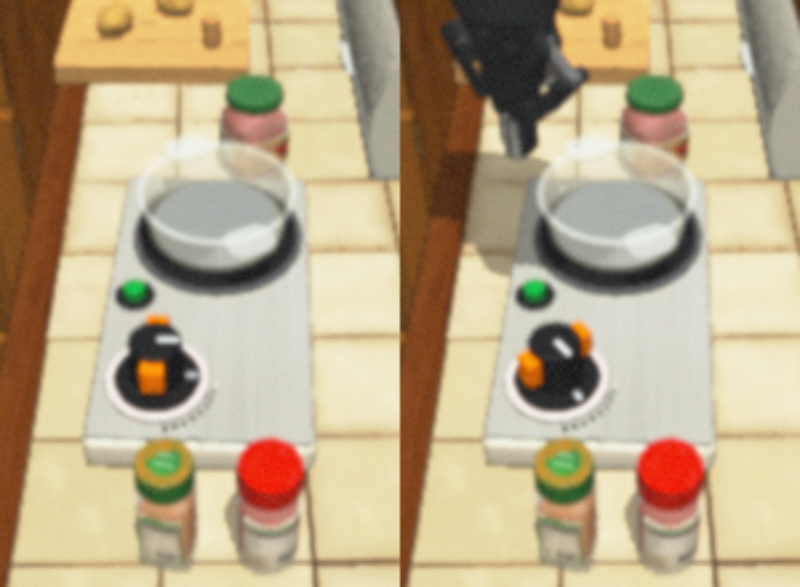

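View pics/w8.png

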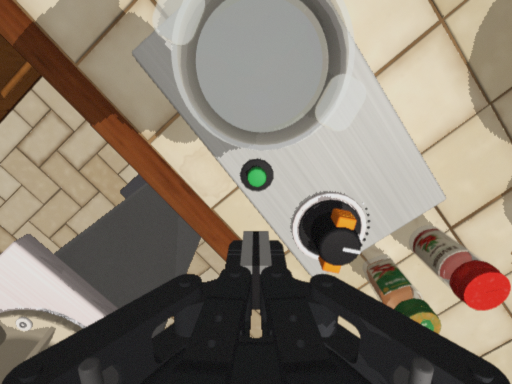

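The before/after views show the dish and jars unmoved, the knob turned with both tabs out, and the button sprung back as expected. In the wrist view the tabs are at (344,218) and (330,267). Handing in.

```bash
python3 -c "
from workcell import *
print(hand_in())"
```

```text
the job is handed in; nothing more can be done
None
```

I turned the knob clockwise to the preset stop (felt at about 0.95 rad) and released it, then pushed the start button fully in and handed the job in at about 15 s. On release the knob settled about 5° back (dial about 0.86 rad) with both tabs fully out, so I take it as locked, though I did not test the lock. The dish and jars look unmoved, and the hand-in returned no verdict.

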